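# Add a split spacer to the viewer's post and lock the quarter-turn stud

## Task

Slide the brass split spacer with the red grip sideways onto the viewer's post, under the raised brass stud, so that it lies flat on the dark spacer already there with its slot facing the opposite way from that one's. Then push the sprung stud down and turn it a quarter turn clockwise until it locks, so that both spacers are clamped, and let go. Leave the dark spacer where it is and do not knock the other things on the table about.

Things in the scene. Friction and masses are not known exactly. Their poses are not given: they have to be found in the camera images.
- viewer: Bench viewer, fixed: walnut block 120 (x) x 200 (y) x 20 mm high, a flat brass lens cell (52 mm across, top at 25 mm) at each y end. In the middle a steel boss 62 mm across, its top 34 mm over the table, and on it an upright steel post 10 mm across. Origin: centre of the underside, on the post's axis.
- post (a point): The post's axis at the boss's top face, 34 mm over the table; axes as the viewer's. The dark spacer lies on this face; the brass one belongs on top of the dark one: its underside ends 6 mm above this point, its top 12 mm above.
- lower: Dark blue-black split spacer with a black grip, loose, lying on the boss round the post. Same shape, axes and origin as the brass one. Its slot faces the viewer's -x side (towards the robot) within 0.4 rad; its grip is on the far side.
- lower_mouth (a point): Middle of the dark spacer's slot mouth, at its rim, 32 mm from its centre.
- spacer: Brass split spacer with a red grip, loose, about 150 g, flat on the table left or right of the viewer. Disc 64 mm across, 6 mm thick, with a 13 mm wide slot from its rim to 6.5 mm past its centre, flared at the mouth. Origin: centre of the disc's underside (home when the post's axis is there); z up; +x along the slot to its mouth. A 14 mm wide tab on the -x side reaches to 62 mm.
- spacer_grip (a point): On the upright red grip block at the end of the brass spacer's tab, 52 mm behind the disc's centre (own x = -52) and 22 mm above its underside. The block is 20 mm along x, 12 mm across y, its top 32 mm above the underside. Hold here, fingers closing along the spacer's y.
- spacer_mouth (a point): Middle of the brass spacer's slot mouth, at its rim, 32 mm from its centre.
- stud_wing (a point): Middle of the stud's brass wing grip, on the post's axis, 85 mm over the table while the stud is up. Wing: 32 mm long along this point's x, 12 mm wide along y, 24 mm tall (12 mm above and below the point), red dot on top at its +x end. Below it a 12 mm thick neck runs down to the clamp washer.
- washer: Steel clamp washer under the stud, 30 mm across, 3 mm thick, round the post. Origin: centre of its underside, 53 mm over the table while the stud is up, so 7 mm above where the brass spacer's top will be. Goes down with the stud and yields up to 8 mm (1.6 N, then 400 N/m).
- stud_press (a joint): How far the stud is pushed down, m. 0: up, 0.013: fully in. Its spring gives 3 N at the top, 8 N fully in; the washer adds up to 4.5 N. It turns only when at least 0.0115 in. After the full turn it springs back into a notch and rests near 0.0085: locked. Let go earlier, it does not lock.
- stud_turn (a joint): Angle of the stud, rad, growing clockwise seen from above. 0 at the start: the wing's x then stands 0.70 rad anticlockwise of the viewer's x. 1.40 at the end stop, where it locks (wing 0.70 rad clockwise of the viewer's x). Nearly free to turn (0.02 N m) when fully in.
- wheel: Brass knurled focusing wheel, 48 mm across, 22 mm high with its hub, loose on the table on the other side of the viewer from the brass spacer; a bystander. Origin: centre of its underside.
- screwdriver: Blued steel screwdriver with a walnut handle, 170 mm long, lying on the table at the left; a bystander.
- handle: Ebony viewer handle with a brass ferrule, about 98 mm long and 22 mm thick, lying on the table at the right; a bystander.
Things that resemble listed ones, but are neither listed nor needed, are in the scene too. What is shaped like the spacer but pink is not meant. What is shaped like the viewer but turquoise is not meant.

How it is judged:
By the outcome, as a careful person would: the job done as asked, in the order asked, and still so for the second after the job is handed in, with the robot touching nothing.
It also fails if it takes over 59 s, if anything falls off the work surface, if the arm or the gripper's body presses on something with over 40 N, if the wrist force passes 120 N, or if a joint passes its speed limit or range.

## Robot

A 6-joint arm with a two-finger parallel gripper is mounted at the origin on the work surface. World frame = base frame: x ahead of the robot, y to its left, z up, the work surface at z = 0. Lengths are in m, angles in rad, forces in N, time in s.
With the tool pointing down it reaches from about 0.25 to 0.775 m from the base axis. Payload 8.9 kg.
Tool frame: the origin (TCP) lies midway between the tips of the shut fingers; the grasp point (between the pads) lies 19 mm behind it; z points along the fingers, x is the direction in which the jaws open and shut, and the axes are right-handed (so a half turn about z gives the same grasp; the last joint's range is limited). The gripper opens to 85 mm and grips with 20 to 120 N. Pads are 22 mm wide; open, the fingers measure 114 mm over their backs; the gripper's body (76 mm by 85 mm) begins 54 mm behind the grasp point. The pads swing forward as they close: fully open they stand 13 mm farther back than shut.
Start: joints at [1.154, 0.291, -0.153, 1.127, 0, 1.431], TCP at [0.144, 0.505, 0.231] pointing down, gripper open.
Joint ranges: [-2.52, 2.52], [-0.91, 1.74], [-1.3, 1.37], [-1.96, 2.02], [-1.52, 1.47], [-3.14, 3.14]. Speed limits (rad/s): [2.22, 2.22, 2.79, 3.14, 3.14, 3.14].

## Interface

Orientations are given as a rotation vector (axis times angle).
In Python, from station import * gives the robot as it stands. The module is installed in compiled form; this text tells all that it offers.
- The arm moves only by the shell command python3 -m pendant 'ROWS' [OPENING]. ROWS is JSON, a list of rows, each an object with "linear": the shift along the tool's x, y, z each as a share of 0.5 m, from -1 to 1, a list of three; "roll": the turn about the tool's z as a share of 360 degrees, from -1 to 1. In form: [{"linear": [x, y, z], "roll": roll}, ...]. A call has 1 to 20 rows; each row shifts and turns the commanded pose from where the row before left it, along the tool's axes as they then stand; what a row does not reach is not made up. A row lasts 1/8 s, in which the tool goes at most 62.5 mm and 10.7 degrees, less where a joint would pass 70% of its speed; a pose out of reach is approached as far as the arm can. A call with a number of a shift or a turn outside -1 to 1 is refused whole. A call with a gripper value outside its range is refused whole. OPENING is the opening, from -1 (shut) to 1 (fully open), set as the call begins (- or left out, the last holds). The fingers move at their own pace and stop on an object; the grip force is fixed at half the most. Time passes only in rows, so rows that do not move let the fingers close. It gives the time, the measured TCP pose, the force and the opening at its end, in the units of the state.
- state(): the state, without advancing time (a new reading comes with each control period).
- snapshot(name): name is "scene" or "top"; returns the picture (400x640x3 uint8, red, green, blue); there is no depth.
- camera_params(name): a dict with "vfov" (degrees; the focal length in pixels is half the picture's height over the tangent of half this angle, whatever the lens; pixels are square), "cx", "cy" (the principal point, pixels), "extrinsics" (4x4, takes a point from camera to world coordinates). Camera axes: x right, y up, looking along -z (the intrinsics and any distortion apply to the point x, -y, -z); pixel columns grow to the right and rows downward; lengths in m; the calibration is good to about 2 mm. A picture is of the moment at which its call begins. camera_params takes no time and is no camera call.
- job_done(): hands the job in, once; it reports no verdict.
Trained networks look in the newest picture that a camera, given by its name, has taken for a name from the list of things; names that differ only in an ending like _2 or _b are one class to them, and where a whole thing is asked for, a point or a joint stands for the part that bears it (a point fixed in the world has none). Each returns a list of dicts, best first, with "score" (0 to 1); they miss things now and then, are a little off and sometimes report something else, mostly with a low value. They report only what shows in the picture. A call takes as long as a camera call. They do not tell look-alikes from the thing itself.
- look_for(camera, target): "at" ([column, row] in pixels, amid what is visible of it).
- tip_of(camera, target): "at" ([column, row] in pixels: a listed point, or the origin of a listed thing).
The state is a dict: "clock": time; "joint_pos": joint angles; "joint_vel": joint speeds; "joint_torque": joint torques, N m; "position": TCP position; "tcp_rot": TCP orientation; "force": force on the tool from outside, world axes, zero at the start; "moment": the same for the moment, N m; "gripper_width": finger opening in m.
Only numpy, scipy, OpenCV 4.12 (cv2) and the standard library are available. Lean on these libraries where they do the work, as an engineer would, in place of code of your own. Each camera call takes 0.05 s, during which the arm holds its last target. There are 200 camera calls.

## Working session

There is one attempt and no reset: what is moved stays moved. The work goes in short steps, Python scripts to look and compute and a shell command to move; the robot and the scene stay as the last step left them, time stands still between calls to the robot, and variables do not carry over. Pictures are saved under pics/ and viewed, about 8 in all and at most 12, crops included, and the job is handed in when it is done.

```bash
mkdir -p pics
cat > h.py <<'E'
from station import *
import numpy as np, cv2
def ray(cam,px):
    p=camera_params(cam); f=200/np.tan(np.radians(p["vfov"])/2)
    E=np.array(p["extrinsics"]); 
    k=p.get("distortion",p.get("dist"))
    u=(px[0]-p["cx"])/f; v=(px[1]-p["cy"])/f
    if k is not None:
        K=np.array([[f,0,p["cx"]],[0,f,p["cy"]],[0,0,1]])
        u,v=cv2.undistortPoints(np.array([[px]],float),K,np.array(k,float))[0,0]
    d=E[:3,:3]@np.array([u,-v,-1.]); return E[:3,3],d
def at(cam,px,z):
    o,d=ray(cam,px); return o+d*(z-o[2])/d[2]
def proj(cam,P):
    p=camera_params(cam); f=200/np.tan(np.radians(p["vfov"])/2)
    E=np.array(p["extrinsics"]); q=E[:3,:3].T@(np.array(P)-E[:3,3])
    return np.array([p["cx"]+f*q[0]/-q[2],p["cy"]+f*q[1]/q[2]])
def save(name,im): cv2.imwrite("pics/"+name,im[:,:,::-1])
E
python3 - <<'E'
from h import *
print(state())
ims=[]
for c in("scene","top"):
    print(c,camera_params(c)); im=snapshot(c); save(c+"0.png",im); ims.append(im)
H={"viewer":0,"post":.034,"lower":.034,"lower_mouth":.037,"spacer":0,"spacer_grip":.022,"spacer_mouth":.003,"stud_wing":.085,"washer":.053,"wheel":0}
for t,z in H.items():
    for c in("scene","top"):
        for r in tip_of(c,t)[:3]: print(t,c,np.round(r["at"],1),round(r["score"],2),np.round(at(c,r["at"],z),4))
E
```

```text
{'clock': 0.0, 'joint_pos': array([ 1.15371173e+00,  2.91298283e-01, -1.54132236e-01,  1.12670720e+00,
        7.94272043e-06,  1.43147579e+00]), 'joint_vel': array([-0.00016104,  0.00118294,  0.00039239, -0.00059842, -0.00022875,
       -0.00154417]), 'joint_torque': array([-2.21245289e-03, -5.37145364e+01,  3.31368041e+01,  1.63649308e-02,
       -2.24316236e-04, -8.37519536e-06]), 'position': array([0.14377983, 0.50446402, 0.23072075]), 'tcp_rot': array([ 2.50706457e+00,  1.89213594e+00, -1.84748103e-03]), 'force': array([-0.56762672,  0.71689544,  0.60538028]), 'moment': array([0.03304624, 0.00698701, 0.00838936]), 'gripper_width': 0.08562784964079782}
scene {'vfov': 45.957864066831334, 'cx': 310.8814505711716, 'cy': 196.89085017854572, 'extrinsics': array([[ 0.80478247, -0.41827951,  0.42115011,  0.93932028],
       [ 0.59323901,  0.59048777, -0.54716695, -0.62455837],
       [-0.01981527,  0.69019305,  0.72335393,  0.89401167],
       [ 0.        ,  0.        ,  0.        ,  1.        ]])}
top {'vfov': 46.37487953283227, 'cx': 316.69478519037557, 'cy': 204.35884738535174, 'extr
[... 1810 characters left out ...]
[0.5109 0.2163 0.003 ]
stud_wing scene [350.2 197.9] 0.59 [0.546  0.0384 0.085 ]
stud_wing scene [217.4 214.7] 0.52 [ 0.3263 -0.1826  0.085 ]
stud_wing top [399.7 251.7] 0.62 [ 0.3156 -0.1841  0.085 ]
stud_wing top [228.9 227.9] 0.57 [0.4246 0.2176 0.085 ]
stud_wing top [298.5 170.4] 0.43 [0.5473 0.033  0.085 ]
washer scene [259.6 298. ] 0.62 [ 0.5339 -0.28    0.053 ]
washer scene [219.  221.2] 0.58 [ 0.3196 -0.1777  0.053 ]
washer scene [349.8 211.6] 0.52 [0.5544 0.0263 0.053 ]
washer top [298.9 175.5] 0.62 [0.5431 0.0339 0.053 ]
washer top [395.3 254.1] 0.62 [ 0.3139 -0.1783  0.053 ]
washer top [224.4 231. ] 0.38 [0.4241 0.235  0.053 ]
wheel top [411.3 180.9] 0.65 [ 0.5055 -0.2609  0.    ]
```

Run:
```python
import cv2,numpy as np
a=cv2.imread("pics/scene0.png")[100:320,180:480];b=cv2.imread("pics/top0.png")[120:300,180:480]
a=cv2.resize(a,(800,586),interpolation=cv2.INTER_CUBIC);b=cv2.resize(b,(800,480),interpolation=cv2.INTER_CUBIC)
cv2.imwrite("pics/a.png",a);cv2.imwrite("pics/b.png",b)
```

```text
(no output)
```

View pics/a.png

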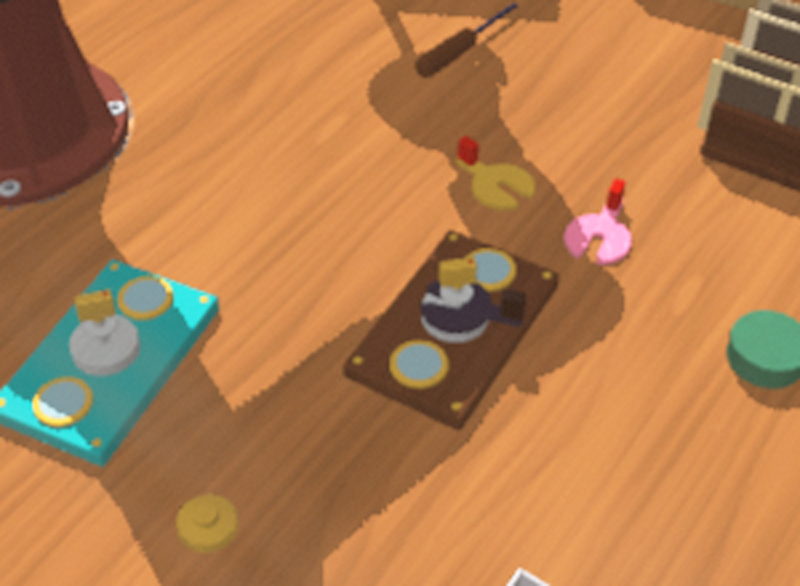

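View pics/b.png

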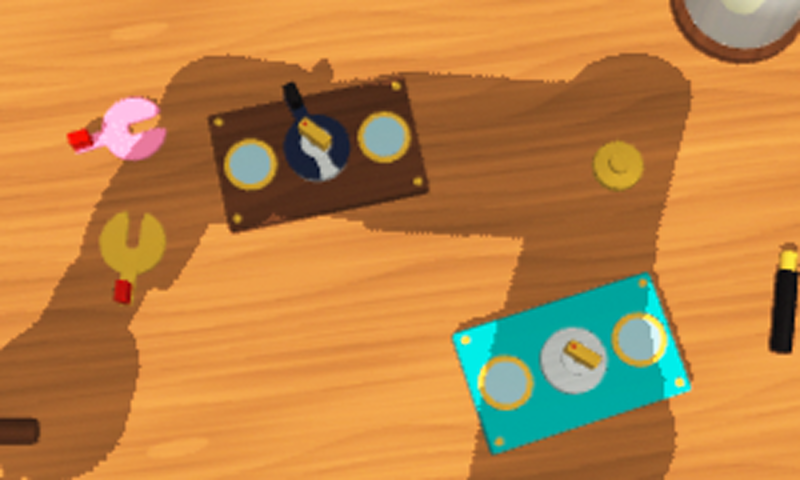

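```bash
cat > m.py <<'E'
from h import *
def blobs(im,mask,box,amin=15):
    m=np.zeros(mask.shape,np.uint8);x0,y0,x1,y1=box;m[y0:y1,x0:x1]=mask[y0:y1,x0:x1]
    n,_,s,c=cv2.connectedComponentsWithStats(m); 
    return [(int(s[i,4]),np.round(c[i],2)) for i in range(1,n) if s[i,4]>=amin]
E
python3 - <<'E'
from m import *
I={c:cv2.imread(f"pics/{c}0.png")[:,:,::-1].astype(int) for c in("scene","top")}
for c,pts in {"top":[(229,205),(226,229),(226,230),(274,181),(324,171),(291,180),(268,190),(222,215),(297,170),(260,200)],"scene":[(367,172),(355,156),(337,236),(365,201),(350,217),(351,202),(330,225)]}.items():
    for p in pts: print(c,p,I[c][p[1],p[0]])
B={"top":(255,145,345,210),"scene":(305,180,395,265)}
R={"top":(215,220,235,240),"scene":(345,145,365,165)}
for c,im in I.items():
    r,g,b=im[...,0],im[...,1],im[...,2]
    for a,p in blobs(im,((b>g-5)&(b>r+5)&(r>80)).astype(np.uint8),B[c]): print(c,"lens",a,p,at(c,p,.025).round(4))
    for a,p in blobs(im,((r>90)&(g<50)&(b<50)).astype(np.uint8),R[c],4): print(c,"red",a,p,at(c,p,.02).round(4))
E
```

```text
top (229, 205) [161  97  45]
top (226, 229) [190  19  13]
top (226, 230) [191  20  12]
top (274, 181) [140 175 178]
top (324, 171) [138 175 177]
top (291, 180) [25 32 52]
top (268, 190) [87 53 26]
top (222, 215) [196 153  43]
top (297, 170) [201 154  43]
top (260, 200) [172 102  49]
scene (367, 172) [178 144  61]
scene (355, 156) [152  37  28]
scene (337, 236) [129 154 159]
scene (365, 201) [133 157 164]
scene (350, 217) [64 52 64]
scene (351, 202) [158 127  54]
scene (330, 225) [97 63 42]
scene lens 100 [363.84 200.11] [0.5491 0.101  0.025 ]
scene lens 145 [336.74 235.51] [ 0.5579 -0.0333  0.025 ]
scene red 52 [355.13 156.19] [0.4381 0.2339 0.02  ]
top lens 148 [323.78 170.74] [ 0.5557 -0.0321  0.025 ]
top lens 149 [273.54 180.99] [0.5446 0.1016 0.025 ]
top red 50 [225.58 229.  ] [0.4348 0.2377 0.02  ]
```

```bash
cat >> m.py <<'E'
from scipy.optimize import minimize
S=8
def disc(r=.032,n=40,a0=.0):
    t=np.linspace(a0,2*np.pi-a0,n);return np.c_[r*np.cos(t),r*np.sin(t)]
a0=np.arcsin(.0075/.032)
t=np.linspace(np.pi/2,3*np.pi/2,9)
SLOT=np.r_[disc(.032,40,a0),np.c_[.0065*np.cos(t),.0065*np.sin(t)][::-1]]
TAB=np.array([[-.03,-.007],[-.062,-.007],[-.062,.007],[-.03,.007]])
def place(P,pose):
    c,s=np.cos(pose[2]),np.sin(pose[2]);return np.c_[c*P[:,0]-s*P[:,1]+pose[0],s*P[:,0]+c*P[:,1]+pose[1]]
def render(c,pose,z,box,parts):
    x0,y0,x1,y1=box;m=np.zeros(((y1-y0)*S,(x1-x0)*S),np.uint8)
    for P in parts:
        w=place(P,pose)
        q=np.array([proj(c,[*v,z]) for v in w]);q=(q-[x0-.5,y0-.5])*S
        cv2.fillPoly(m,[np.round(q).astype(np.int32)],1)
    return cv2.resize(m.astype(np.float32),(x1-x0,y1-y0),interpolation=cv2.INTER_AREA)
def fit(masks,boxes,z,p0,parts):
    tg={c:masks[c][boxes[c][1]:boxes[c][3],boxes[c][0]:boxes[c][2]].astype(np.float32) for c in masks}
    f=lambda p:sum(np.abs(render(c,p,z,boxes[c],parts)-tg[c]).sum()/tg[c].sum() for c in tg)
    sx=np.array(p0)+np.array([[0,0,0],[.006,0,0],[0,.006,0],[0,0,.2]])
    r=minimize(f,p0,method="Nelder-Mead",options=dict(initial_simplex=sx,maxiter=150,xatol=1e-4,fatol=1e-4));return r.x,r.fun
E
python3 - <<'E'
from m import *
I={c:cv2.imread(f"pics/{c}0.png")[:,:,::-1].astype(int) for c in("scene","top")}
M={c:((i[...,1]>.70*i[...,0])&(i[...,2]<.55*i[...,1])&(i[...,0]>60)) for c,i in I.items()}
B={"top":(210,192,250,226),"scene":(350,155,388,184)}
for cs in(["top"],["scene"],["top","scene"]): print("spacer",cs,[M[c][B[c][1]:B[c][3],B[c][0]:B[c][2]].sum() for c in cs],fit({c:M[c] for c in cs},B,.006,[.486,.225,-.2],[SLOT]))
D={c:((i[...,0]<75)&(i[...,2]>i[...,0]-2)) for c,i in I.items()}
B={"top":(280,145,318,195),"scene":(335,195,380,225)}
for cs in(["top"],["scene"]): print("lower",cs,fit({c:D[c] for c in cs},B,.040,[.552,.0345,3.39],[SLOT]+[TAB]))
BL={"top":(280,145,300,166),"scene":(365,205,385,222)}
for c,i in I.items():
    for a,p in blobs(i,(i.max(2)<50).astype(np.uint8),BL[c],4):print("blackgrip",c,a,p,at(c,p,.054).round(4))
W={"top":(285,160,315,185),"scene":(342,190,362,212)}
for c in I:
    for a,p in blobs(I[c],M[c].astype(np.uint8),W[c],4):print("wing",c,a,p,at(c,p,.093).round(4))
E
```

```text
Traceback (most recent call last):
  File "m.py", line 27, in fit
    r=minimize(f,p0,method="Nelder-Mead",options=dict(initial_simplex=sx,maxiter=150,xatol=1e-4,fatol=1e-4));return r.x,r.fun
  File "m.py", line 25, in <lambda>
    f=lambda p:sum(np.abs(render(c,p,z,boxes[c],parts)-tg[c]).sum()/tg[c].sum() for c in tg)
               ~~~^^^^^^^^^^^^^^^^^^^^^^^^^^^^^^^^^^^^^^^^^^^^^^^^^^^^^^^^^^^^^^^^^^^^^^^^^^
  File "m.py", line 25, in <genexpr>
    f=lambda p:sum(np.abs(render(c,p,z,boxes[c],parts)-tg[c]).sum()/tg[c].sum() for c in tg)
                          ~~~~~~^^^^^^^^^^^^^^^^^^^^^^
  File "m.py", line 20, in render
    q=np.array([proj(c,[*v,z]) for v in w]);q=(q-[x0-.5,y0-.5])*S
                ~~~~^^^^^^^^^^
  File "h.py", line 15, in proj
    p=camera_params(cam); f=200/np.tan(np.radians(p["vfov"])/2)
ValueError: time passes only in moves, steps and waits
```

```bash
sed -i 's/^def ray/_cp=camera_params\nCP={c:_cp(c) for c in("scene","top")}\ncamera_params=lambda c:CP[c]\ndef ray/' h.py
cat > f.py <<'E'
from m import *
I={c:cv2.imread(f"pics/{c}0.png")[:,:,::-1].astype(int) for c in("scene","top")}
M={c:((i[...,1]>.70*i[...,0])&(i[...,2]<.55*i[...,1])&(i[...,0]>60)) for c,i in I.items()}
B={"top":(210,192,250,226),"scene":(350,155,388,184)}
for cs in(["top"],["scene"],["top","scene"]): print("spacer",cs,[M[c][B[c][1]:B[c][3],B[c][0]:B[c][2]].sum() for c in cs],fit({c:M[c] for c in cs},B,.006,[.486,.225,-.2],[SLOT]))
D={c:((i[...,0]<75)&(i[...,2]>i[...,0]-2)) for c,i in I.items()}
B={"top":(280,145,318,195),"scene":(335,195,380,225)}
for cs in(["top"],["scene"]): print("lower",cs,fit({c:D[c] for c in cs},B,.040,[.552,.0345,3.39],[SLOT]+[TAB]))
BL={"top":(280,145,300,166),"scene":(365,205,385,222)}
for c,i in I.items():
    for a,p in blobs(i,(i.max(2)<50).astype(np.uint8),BL[c],4):print("blackgrip",c,a,p,at(c,p,.054).round(4))
W={"top":(285,160,315,185),"scene":(342,190,362,212)}
for c in I:
    for a,p in blobs(I[c],M[c].astype(np.uint8),W[c],4):print("wing",c,a,p,at(c,p,.093).round(4))
E
python3 f.py
```

```text
spacer ['top'] [np.int64(414)] (array([ 0.48524809,  0.2264169 , -0.20016311]), np.float64(0.09375))
spacer ['scene'] [np.int64(355)] (array([ 0.49007942,  0.22069131, -0.175334  ]), np.float64(0.29471829533576965))
spacer ['top', 'scene'] [np.int64(414), np.int64(355)] (array([ 0.48570408,  0.22598423, -0.22591009]), np.float64(0.4323042035102844))
lower ['top'] (array([0.5496773 , 0.03522707, 3.47656686]), np.float64(0.5689459443092346))
lower ['scene'] (array([0.54921569, 0.03332084, 3.52282306]), np.float64(4.574914455413818))
blackgrip top 58 [289.76 157.05] [0.5947 0.0515 0.054 ]
wing scene 139 [351.03 201.14] [0.5572 0.0243 0.093 ]
wing top 74 [297.64 169.92] [0.5464 0.0349 0.093 ]
wing top 4 [314.  170.5] [ 0.5399 -0.005   0.093 ]
```

```bash
cat > go.py <<'E'
import sys
from station import state
import numpy as np
from scipy.spatial.transform import Rotation as Ro
def go(x,y,z,yaw):
    s=state();R=Ro.from_rotvec(s["tcp_rot"]).as_matrix()
    cy=np.arctan2(R[1,0],R[0,0]);d=np.array([x,y,z])-s["position"]
    dy=(yaw-cy+np.pi)%(2*np.pi)-np.pi
    X=np.array([np.cos(yaw),np.sin(yaw),0]);Y=np.array([np.sin(yaw),-np.cos(yaw),0])
    print("t",round(s["clock"],2),"pos",s["position"].round(4),"yaw",round(cy,4),"tilt",R[:,2].round(3),"F",s["force"].round(1),"w",round(s["gripper_width"],4))
    print("roll first",round(-dy/2/np.pi,4),"then linear",((X@d)/.5).round(4),((Y@d)/.5).round(4),(-d[2]/.5).round(4))
if __name__=="__main__": go(*map(float,sys.argv[1:5]))
E
python3 go.py .4345 .237 .08 1.371
```

```text
t 1.1 pos [0.1439 0.5049 0.2313] yaw 1.293 tilt [ 0. -0. -1.] F [0.6 0.  0.5] w 0.0854
roll first -0.0124 then linear -0.4097 0.6759 0.3026
```

```bash
python3 -m pendant '[{"linear":[0,0,0],"roll":-0.0124},{"linear":[-0.041,0.0676,0.01],"roll":0},{"linear":[-0.041,0.0676,0.01],"roll":0},{"linear":[-0.041,0.0676,0.01],"roll":0},{"linear":[-0.041,0.0676,0.01],"roll":0},{"linear":[-0.041,0.0676,0.01],"roll":0},{"linear":[-0.041,0.0676,0.01],"roll":0},{"linear":[-0.041,0.0676,0.01],"roll":0},{"linear":[-0.041,0.0676,0.01],"roll":0},{"linear":[-0.041,0.0676,0.03],"roll":0},{"linear":[-0.041,0.0676,0.06],"roll":0},{"linear":[0,0,0.06],"roll":0},{"linear":[0,0,0.06],"roll":0},{"linear":[0,0,0],"roll":0},{"linear":[0,0,0],"roll":0}]' 1
python3 go.py .4345 .237 .008 1.371
python3 - <<'E'
from m import *
a,b=snapshot("scene"),snapshot("top")
cv2.imwrite("pics/c.png",np.vstack([cv2.resize(a[110:210,290:440],(450,300)),cv2.resize(b[150:250,180:330],(450,300))])[:,:,::-1])
E
```

```text
clock: 2.98
position: [0.435, 0.2371, 0.0873]
tcp_rot: [2.432, 1.989, 0.001]
force: [0.0, -0.3, 0.1]
gripper_width: 0.0855
t 2.98 pos [0.435  0.2371 0.0873] yaw 1.3711 tilt [ 0.001  0.    -1.   ] F [ 0.  -0.3  0.1] w 0.0855
roll first 0.0 then linear -0.0005 -0.001 0.1586
```

View pics/c.png

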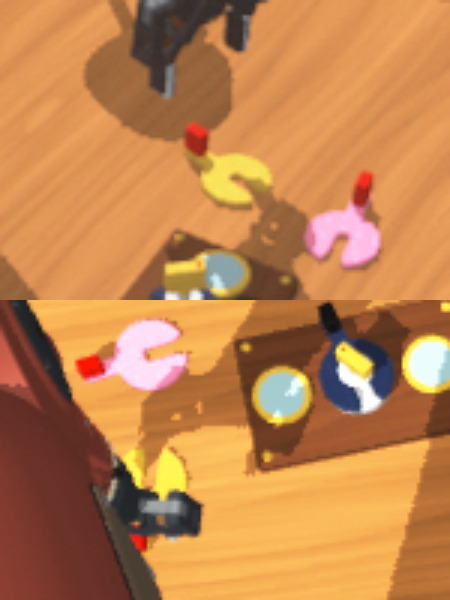

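```bash
python3 - <<'E'
from m import *
print(at("scene",(357.2,133),.1), proj("scene",[.435,.237,.1]),proj("top",[.435,.237,.1]))
E
python3 -m pendant '[{"linear":[0,0,0.05],"roll":0},{"linear":[0,0,0.05],"roll":0},{"linear":[0,0,0.035],"roll":0},{"linear":[0,0,0.0236],"roll":0},{"linear":[0,0,0],"roll":0},{"linear":[0,0,0],"roll":0}]' 1
python3 - <<'E'
from m import *
a=snapshot("scene")
cv2.imwrite("pics/d.png",cv2.resize(a[120:195,320:420],(600,450),interpolation=cv2.INTER_CUBIC)[:,:,::-1])
E
```

```text
[0.43816271 0.2368258  0.1       ] [356.23203107 132.53799909] [219.30613034 223.64777963]
clock: 3.82
position: [0.4351, 0.2371, 0.0078]
tcp_rot: [2.432, 1.989, 0.002]
force: [0.2, -0.1, -0.6]
gripper_width: 0.085
```

View pics/d.png

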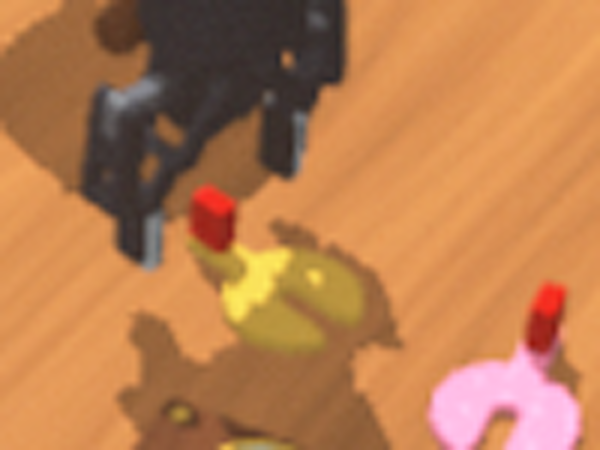

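```bash
python3 -m pendant '[{"linear":[0,0,0],"roll":0},{"linear":[0,0,0],"roll":0},{"linear":[0,0,0],"roll":0},{"linear":[0,0,0],"roll":0},{"linear":[0,0,0],"roll":0},{"linear":[0,0,0],"roll":0},{"linear":[0,0,0],"roll":0},{"linear":[0,0,0],"roll":0}]' -1
python3 -m pendant '[{"linear":[0,0,-0.02],"roll":0},{"linear":[0,0,-0.04],"roll":0},{"linear":[0,0,-0.04],"roll":0},{"linear":[0,0,-0.04],"roll":0},{"linear":[0,0,0],"roll":0},{"linear":[0,0,0],"roll":0}]'
python3 - <<'E'
from m import *
for c in ("scene","top"):
  im=snapshot(c); save(c+"1.png",im)
  for t in("spacer","spacer_grip","spacer_mouth"):
    for r in tip_of(c,t)[:2]: print(c,t,r["at"],r["score"])
a=cv2.imread("pics/scene1.png"); cv2.imwrite("pics/e.png",cv2.resize(a[90:190,310:440],(780,600),interpolation=cv2.INTER_CUBIC))
E
```

```text
clock: 4.88
position: [0.4345, 0.2369, 0.0072]
tcp_rot: [-2.432, -1.989, -0.0]
force: [-1.3, -0.1, 5.7]
gripper_width: 0.0109
clock: 5.62
position: [0.4342, 0.2367, 0.0765]
tcp_rot: [-2.432, -1.989, 0.001]
force: [-0.0, -0.2, -1.5]
gripper_width: 0.0109
scene spacer [401.9, 190.5] 0.66
scene spacer [370.0, 150.7] 0.58
scene spacer_grip [410.6, 170.1] 0.69
scene spacer_grip [354.2, 138.4] 0.67
scene spacer_mouth [400.8, 199.4] 0.87
scene spacer_mouth [378.1, 154.7] 0.84
top spacer [222.7, 205.1] 0.71
top spacer [233.6, 168.3] 0.58
top spacer_grip [207.0, 174.5] 0.72
top spacer_grip [472.0, 237.1] 0.59
top spacer_mouth [241.7, 163.2] 0.96
top spacer_mouth [226.1, 195.0] 0.66
```

View pics/e.png

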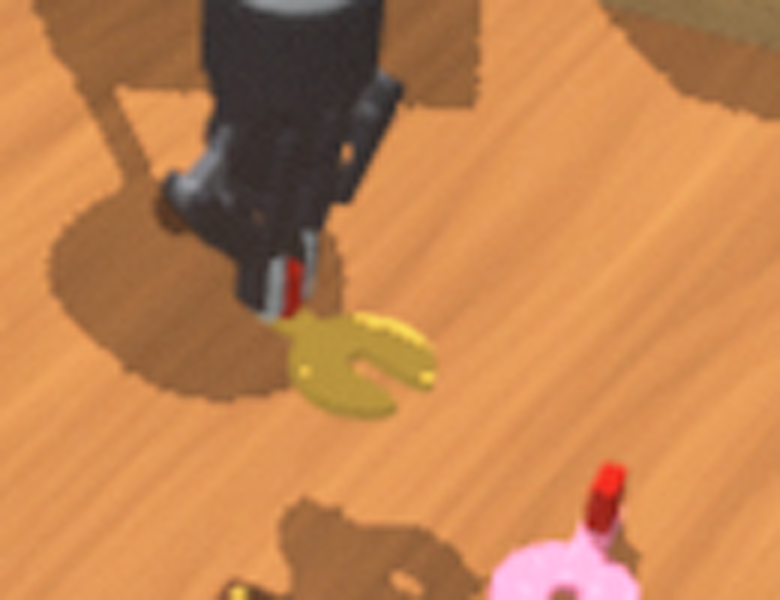

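```bash
cat > g.py <<'E'
from m import *
import sys
def run(n,z,p0,bx,snap=False):
    I={}
    for c in bx: I[c]=cv2.imread(f"pics/{c}{n}.png")[:,:,::-1].astype(int)
    M={c:((i[...,1]>.70*i[...,0])&(i[...,2]<.55*i[...,1])&(i[...,0]>60)) for c,i in I.items()}
    for cs in [[c] for c in bx]+[list(bx)]: print(cs,*fit({c:M[c] for c in cs},bx,z,p0,[SLOT]))
E
python3 - <<'E'
from g import *
run(1,.075,[.486,.226,-.2],{"scene":(357,139,385,161),"top":(205,188,240,220)})
E
python3 go.py .4345 .237 .0765 1.371
```

```text
['scene'] [ 0.48763606  0.22287131 -0.29941276] 0.25752148032188416
['top'] [ 0.48433029  0.19592902 -0.1741351 ] 0.5695512890815735
['scene', 'top'] [ 0.49016643  0.22013518 -0.2715089 ] 1.0973889827728271
t 6.03 pos [0.4344 0.2368 0.0767] yaw 1.3709 tilt [-0. -0. -1.] F [ 0.4  0.3 -1.5] w 0.0109
roll first -0.0 then linear 0.0005 0.0001 0.0005
```

```bash
python3 -m pendant '[{"linear":[0,0,-0.01],"roll":-0.0206},{"linear":[0,0,0],"roll":-0.0206},{"linear":[0,0,0],"roll":-0.0206},{"linear":[0,0,0],"roll":-0.0206},{"linear":[0,0,0],"roll":0}]'; python3 go.py .437 -.003 .08 1.89
```

```text
clock: 6.65
position: [0.4345, 0.2368, 0.0819]
tcp_rot: [-1.843, -2.544, 0.0]
force: [-0.2, 0.2, -1.0]
gripper_width: 0.0105
t 6.65 pos [0.4345 0.2368 0.0819] yaw 1.8878 tilt [-0. -0. -1.] F [-0.2  0.2 -1. ] w 0.0105
roll first -0.0004 then linear -0.457 -0.1458 0.0039
```

```bash
python3 -m pendant '[{"linear":[-0.0457,-0.0146,0],"roll":0},{"linear":[-0.0457,-0.0146,0],"roll":0},{"linear":[-0.0457,-0.0146,0],"roll":0},{"linear":[-0.0457,-0.0146,0],"roll":0},{"linear":[-0.0457,-0.0146,0],"roll":0},{"linear":[-0.0457,-0.0146,0],"roll":0},{"linear":[-0.0457,-0.0146,0],"roll":0},{"linear":[-0.0457,-0.0146,0],"roll":0},{"linear":[-0.0457,-0.0146,0.02],"roll":0},{"linear":[-0.0457,-0.0146,0.02],"roll":0},{"linear":[0,0,0.0124],"roll":0},{"linear":[0,0,0],"roll":0},{"linear":[0,0,0],"roll":0}]'; python3 go.py .437 -.003 .0542 1.89
python3 - <<'E'
from m import *
for c in ("scene","top"): save(c+"2.png",snapshot(c))
a,b=[cv2.imread(f"pics/{c}2.png") for c in ("scene","top")]
cv2.imwrite("pics/f.png",np.vstack([cv2.resize(a[180:255,295:395],(400,300),interpolation=cv2.INTER_CUBIC),cv2.resize(b[145:220,260:360],(400,300),interpolation=cv2.INTER_CUBIC)]))
E
```

```text
clock: 8.28
position: [0.4367, -0.0024, 0.056]
tcp_rot: [1.842, 2.545, 0.0]
force: [1.0, -0.6, -2.1]
gripper_width: 0.0107
t 8.28 pos [ 0.4367 -0.0024  0.056 ] yaw 1.8888 tilt [ 0.  0. -1.] F [ 1.  -0.6 -2.1] w 0.0107
roll first -0.0002 then linear -0.0014 0.0002 0.0036
```

View pics/f.png

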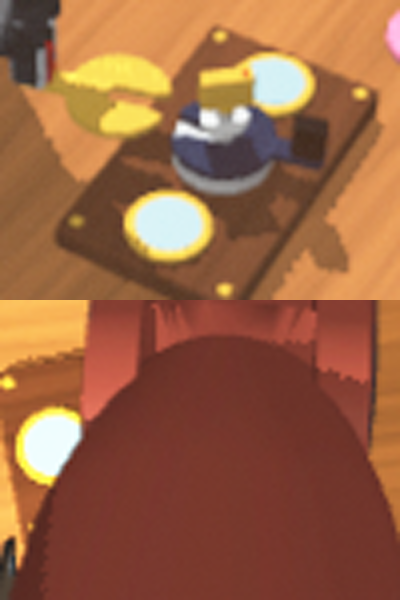

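```bash
cat > g2.py <<'E'
import m
from m import *
def fit2(c,n,zs,p0,box,fixyaw=None):
    i=cv2.imread(f"pics/{c}{n}.png")[:,:,::-1].astype(int)
    M=((i[...,1]>.68*i[...,0])&(i[...,2]<.62*i[...,1])&(i[...,0]>60))[box[1]:box[3],box[0]:box[2]].astype(np.float32)
    def f(p):
        r=np.max([render(c,p,z,box,[SLOT]) for z in np.linspace(*zs,4)],0); return np.abs(r-M).sum()/M.sum()
    sx=np.array(p0)+np.array([[0,0,0],[.006,0,0],[0,.006,0],[0,0,.15]])
    r=minimize(f,p0,method="Nelder-Mead",options=dict(initial_simplex=sx,xatol=1e-4,fatol=1e-4));return r.x.round(4),round(r.fun,3),M.sum()
E
python3 - <<'E'
from g2 import *
z=.056-.0072
p=[.4367+.052*.949,-.0024+.052*.3146,.318]; print("pred",p)
print(fit2("scene",2,(z,z+.006),p,(311,191,339,216)))
print("0:",fit2("scene",0,(0,.006),[.4855,.2262,-.2],(354,160,388,184)))
I=cv2.imread("pics/scene2.png")[:,:,::-1].astype(int); r,g,b=I[...,0],I[...,1],I[...,2]
for a,q in blobs(I,((b>g-5)&(b>r-5)&(r>80)).astype(np.uint8),(320,225,352,250)): print(a,q,at("scene",q,.025))
E
```

```text
pred [0.486048, 0.013959199999999998, 0.318]
(array([0.4878, 0.0128, 0.3621]), np.float64(0.146), np.float32(476.0))
0: (array([ 0.4867,  0.2237, -0.1376]), np.float64(0.198), np.float32(374.0))
146 [336.79 235.5 ] [ 0.55796989 -0.03321033  0.025     ]
```

```bash
python3 -m pendant '[{"linear":[0,0,0.0106],"roll":0},{"linear":[0,0.025,0],"roll":0},{"linear":[0,0.025,0],"roll":0},{"linear":[0,0.01,0],"roll":0},{"linear":[0,0.01,0],"roll":0},{"linear":[0,0,0],"roll":0}]'; python3 go.py .5009 .0184 .0507 1.889
```

```text
clock: 9.12
position: [0.4701, 0.008, 0.0505]
tcp_rot: [-1.842, -2.545, 0.0]
force: [-1.0, 0.4, -0.9]
gripper_width: 0.0108
t 9.12 pos [0.4701 0.008  0.0505] yaw 1.8888 tilt [-0. -0. -1.] F [-1.   0.4 -0.9] w 0.0108
roll first -0.0 then linear 0.0005 0.0651 -0.0005
```

```bash
python3 -m pendant '[{"linear":[0,0.01,0],"roll":0},{"linear":[0,0.01,0],"roll":0},{"linear":[0,0,0],"roll":0}]'; python3 go.py .5009 .0184 .0507 1.889
```

```text
clock: 9.5
position: [0.4798, 0.0111, 0.0506]
tcp_rot: [1.842, 2.545, 0.0]
force: [-0.4, 0.5, -2.3]
gripper_width: 0.0108
t 9.5 pos [0.4798 0.0111 0.0506] yaw 1.8888 tilt [ 0. -0. -1.] F [-0.4  0.5 -2.3] w 0.0108
roll first -0.0 then linear 0.0007 0.0446 -0.0003
```

No contact so far; continue inward.

```bash
python3 -m pendant '[{"linear":[0,0.008,0],"roll":0},{"linear":[0,0.008,0],"roll":0},{"linear":[0,0.008,0],"roll":0},{"linear":[0,0,0],"roll":0}]'; python3 go.py .5009 .0184 .0507 1.889
python3 -m pendant '[{"linear":[0,0.007,0],"roll":0},{"linear":[0,0.007,0],"roll":0},{"linear":[0,0,0],"roll":0}]'; python3 go.py .5009 .0184 .0507 1.889
```

```text
clock: 10.0
position: [0.4911, 0.0149, 0.0505]
tcp_rot: [1.842, 2.545, 0.0]
force: [-0.2, -0.1, -0.9]
gripper_width: 0.0105
t 10.0 pos [0.4911 0.0149 0.0505] yaw 1.8888 tilt [ 0. -0. -1.] F [-0.2 -0.1 -0.9] w 0.0105
roll first -0.0 then linear 0.0006 0.0208 -0.0004
clock: 10.38
position: [0.4978, 0.017, 0.0505]
tcp_rot: [1.842, 2.545, 0.0]
force: [-0.4, -0.0, -1.8]
gripper_width: 0.0112
t 10.38 pos [0.4978 0.017  0.0505] yaw 1.8888 tilt [ 0. -0. -1.] F [-0.4 -0.  -1.8] w 0.0112
roll first -0.0 then linear 0.0007 0.0068 -0.0003
```

```bash
python3 -m pendant '[{"linear":[0,0.003,0],"roll":0},{"linear":[0,0.003,0],"roll":0},{"linear":[0,0,0],"roll":0}]'; python3 -m pendant '[{"linear":[0,0.002,0],"roll":0},{"linear":[0,0,0],"roll":0}]';python3 -m pendant '[{"linear":[0,0.002,0],"roll":0},{"linear":[0,0,0],"roll":0}]'; python3 go.py .5009 .0184 .0507 1.889; python3 -m pendant '[{"linear":[0,0.002,0],"roll":0},{"linear":[0,0,0],"roll":0}]'
```

```text
clock: 10.75
position: [0.5003, 0.0179, 0.0505]
tcp_rot: [1.842, 2.545, 0.0]
force: [0.9, 0.6, -2.1]
gripper_width: 0.0108
clock: 11.0
position: [0.5013, 0.0182, 0.0505]
tcp_rot: [1.842, 2.545, 0.0]
force: [-1.0, 0.6, -2.0]
gripper_width: 0.0109
clock: 11.25
position: [0.5019, 0.0185, 0.0505]
tcp_rot: [-1.842, -2.545, 0.001]
force: [-1.2, -1.0, -1.0]
gripper_width: 0.0105
t 11.25 pos [0.5019 0.0185 0.0505] yaw 1.8886 tilt [-0. -0. -1.] F [-1.2 -1.  -1. ] w 0.0105
roll first -0.0001 then linear 0.0004 -0.002 -0.0005
clock: 11.5
position: [0.5021, 0.0186, 0.0504]
tcp_rot: [-1.842, -2.544, 0.003]
force: [-4.8, -2.8, 2.5]
gripper_width: 0.0111
```

```bash
python3 -m pendant '[{"linear":[0,-0.0045,0],"roll":0},{"linear":[0,0,0],"roll":0}]';python3 -m pendant '[{"linear":[0,0,0.004],"roll":0},{"linear":[0,0,0.002],"roll":0},{"linear":[0,0,0],"roll":0}]';python3 -m pendant '[{"linear":[0,0,0.001],"roll":0},{"linear":[0,0,0],"roll":0}]';python3 -m pendant '[{"linear":[0,0,0.001],"roll":0},{"linear":[0,0,0],"roll":0}]'
python3 - <<'E'
from m import *
im=snapshot("scene"); save("scene3.png",im)
cv2.imwrite("pics/g.png",cv2.resize(im[180:255,295:395],(800,600),interpolation=cv2.INTER_CUBIC)[:,:,::-1])
E
```

```text
clock: 11.75
position: [0.5012, 0.0182, 0.0506]
tcp_rot: [1.842, 2.545, 0.001]
force: [-0.6, -0.1, -1.4]
gripper_width: 0.0109
clock: 12.12
position: [0.501, 0.0182, 0.0474]
tcp_rot: [-1.842, -2.545, 0.0]
force: [-0.7, -0.1, -1.7]
gripper_width: 0.0107
clock: 12.38
position: [0.501, 0.0181, 0.0472]
tcp_rot: [1.842, 2.545, 0.0]
force: [-1.2, 0.9, 2.5]
gripper_width: 0.0104
clock: 12.62
position: [0.501, 0.0181, 0.047]
tcp_rot: [1.842, 2.545, 0.0]
force: [-3.9, 0.2, 8.0]
gripper_width: 0.011
```

View pics/g.png

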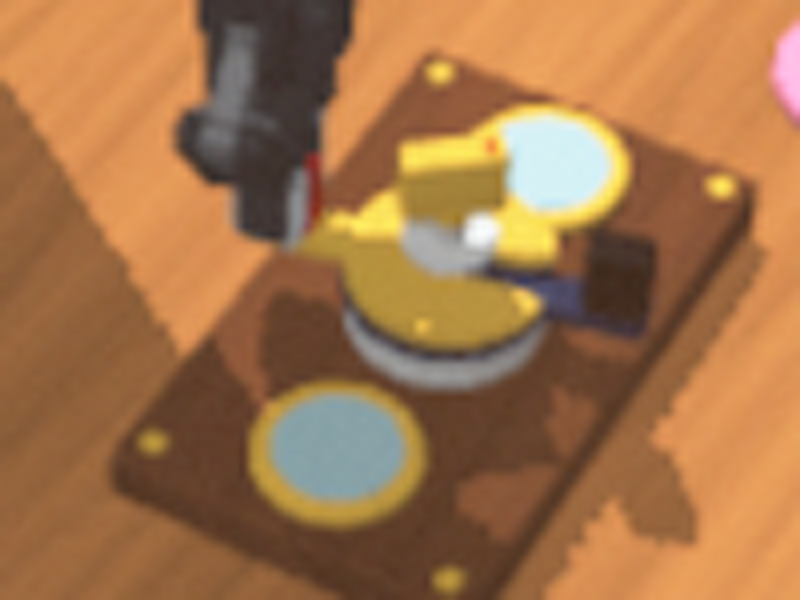

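```bash
python3 -m pendant '[{"linear":[0,0,-0.0015],"roll":0},{"linear":[0,0,0],"roll":0}]'; python3 -m pendant '[{"linear":[0,0,0],"roll":0},{"linear":[0,0,0],"roll":0},{"linear":[0,0,0],"roll":0},{"linear":[0,0,0],"roll":0},{"linear":[0,0,0],"roll":0}]' 0.1
python3 -m pendant '[{"linear":[0,0,-0.03],"roll":0},{"linear":[0,0,-0.05],"roll":0},{"linear":[0,0,-0.05],"roll":0},{"linear":[0,0,-0.05],"roll":-0.0245},{"linear":[0,0,0],"roll":-0.0245},{"linear":[0,0,0],"roll":-0.0245},{"linear":[0,0,0],"roll":0}]'
python3 go.py .5503 .0345 .138 2.35
python3 - <<'E'
from g2 import *
im=snapshot("scene"); save("scene4.png",im)
for t in("spacer_grip","spacer_mouth","stud_wing","spacer"):
  print(t,[(r["at"],r["score"]) for r in tip_of("scene",t)[:3]])
E
```

```text
clock: 12.92
position: [0.501, 0.0181, 0.0472]
tcp_rot: [1.842, 2.545, 0.0]
force: [0.1, 0.2, 0.3]
gripper_width: 0.0108
clock: 13.55
position: [0.501, 0.0182, 0.0473]
tcp_rot: [1.842, 2.545, -0.0]
force: [-0.6, -0.6, 0.4]
gripper_width: 0.047
clock: 14.42
position: [0.5012, 0.0181, 0.1382]
tcp_rot: [1.212, 2.898, 0.0]
force: [-0.1, -0.1, -0.0]
gripper_width: 0.0468
t 14.43 pos [0.5012 0.0181 0.1382] yaw 2.3494 tilt [ 0.001 -0.    -1.   ] F [-0.1 -0.1 -0. ] w 0.0468
roll first -0.0001 then linear -0.0457 0.0929 0.0004
spacer_grip [([331.0, 204.9], 0.93), ([411.4, 169.6], 0.89)]
spacer_mouth [([365.0, 216.2], 0.69), ([399.8, 199.4], 0.56), ([353.9, 199.1], 0.22)]
stud_wing [([352.3, 198.6], 0.61), ([213.9, 213.3], 0.54)]
spacer [([349.1, 211.9], 0.96), ([402.9, 192.3], 0.89)]
```

```bash
python3 -m pendant '[{"linear":[-0.0152,0.031,0],"roll":0},{"linear":[-0.0152,0.031,0],"roll":0},{"linear":[-0.0152,0.031,0],"roll":0},{"linear":[0,0,0.03],"roll":0},{"linear":[0,0,0.03],"roll":0},{"linear":[0,0,0],"roll":0}]'
python3 go.py .5503 .0345 .068 2.35
python3 - <<'E'
from g2 import *
g=at("scene",(331,204.9),.062);c=at("scene",(349.1,211.9),.04);q=at("scene",(365,216.2),.043);print(g,c,q,np.arctan2(*(q-g)[1::-1]))
im=snapshot("scene"); save("scene5.png",im)
cv2.imwrite("pics/i.png",cv2.resize(im[165:240,300:400],(800,600),interpolation=cv2.INTER_CUBIC)[:,:,::-1])
E
```

```text
clock: 15.42
position: [0.5479, 0.0345, 0.1054]
tcp_rot: [-1.21, -2.895, 0.002]
force: [-0.7, -0.8, 0.1]
gripper_width: 0.0472
t 15.43 pos [0.5479 0.0345 0.1054] yaw 2.35 tilt [-0.004  0.    -1.   ] F [-0.7 -0.8  0.1] w 0.0472
roll first -0.0 then linear -0.0034 0.0033 0.0747
[0.51001972 0.01132731 0.062     ] [0.54756993 0.03453543 0.04      ] [0.58748062 0.04265472 0.043     ] 0.3843183868785287
```

View pics/i.png

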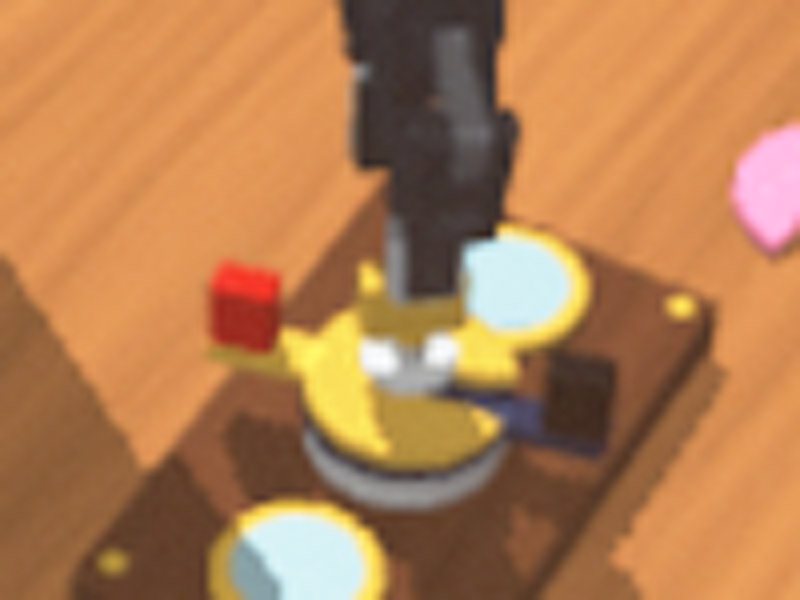

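```bash
python3 -m pendant '[{"linear":[0,0,0],"roll":0},{"linear":[0,0,0],"roll":0}]'>/dev/null
python3 go.py .5503 .0345 .068 2.35
```

```text
t 15.72 pos [0.5503 0.0345 0.1077] yaw 2.3503 tilt [ 0.001 -0.    -1.   ] F [ 0.2 -0.6  0.4] w 0.047
roll first 0.0001 then linear -0.0 -0.0001 0.0795
```

```bash
python3 -m pendant '[{"linear":[0,0,0.02],"roll":0},{"linear":[0,0,0.02],"roll":0},{"linear":[0,0,0.02],"roll":0},{"linear":[0,0,0.0195],"roll":0},{"linear":[0,0,0],"roll":0},{"linear":[0,0,0],"roll":0}]'
python3 -m pendant '[{"linear":[0,0,0],"roll":0},{"linear":[0,0,0],"roll":0},{"linear":[0,0,0],"roll":0},{"linear":[0,0,0],"roll":0},{"linear":[0,0,0],"roll":0},{"linear":[0,0,0],"roll":0}]' -1
python3 go.py .5503 .0345 .055 2.35
```

```text
clock: 16.48
position: [0.5502, 0.0346, 0.0676]
tcp_rot: [1.21, 2.899, 0.0]
force: [0.3, -0.3, 0.5]
gripper_width: 0.0469
clock: 17.23
position: [0.5508, 0.0341, 0.0679]
tcp_rot: [1.21, 2.897, -0.0]
force: [2.6, -5.0, 2.6]
gripper_width: 0.0107
t 17.23 pos [0.5508 0.0341 0.0679] yaw 2.35 tilt [ 0.001 -0.001 -1.   ] F [ 2.6 -5.   2.6] w 0.0107
roll first 0.0 then linear 0.0014 -0.0002 0.0257
```

```bash
python3 -m pendant '[{"linear":[-0.0014,0,0],"roll":0},{"linear":[0,0,0.006],"roll":0},{"linear":[0,0,0.006],"roll":0},{"linear":[0,0,0],"roll":0}]'; python3 -m pendant '[{"linear":[0,0,0.006],"roll":0},{"linear":[0,0,0.004],"roll":0},{"linear":[0,0,0],"roll":0}]'; python3 -m pendant '[{"linear":[0,0,0.003],"roll":0},{"linear":[0,0,0.001],"roll":0},{"linear":[0,0,0],"roll":0}]'
```

```text
clock: 17.73
position: [0.5508, 0.0341, 0.0614]
tcp_rot: [1.21, 2.899, 0.0]
force: [2.5, -3.2, 4.3]
gripper_width: 0.0105
clock: 18.1
position: [0.5509, 0.0341, 0.057]
tcp_rot: [1.21, 2.898, 0.0]
force: [0.3, -3.5, 9.4]
gripper_width: 0.0107
clock: 18.48
position: [0.5509, 0.034, 0.0552]
tcp_rot: [1.21, 2.898, 0.0]
force: [-0.0, -3.3, 11.8]
gripper_width: 0.0108
```

```bash
python3 -m pendant '[{"linear":[0,0,0.002],"roll":0},{"linear":[0,0,0],"roll":0}]'; python3 -m pendant '[{"linear":[0,0,0],"roll":0.02},{"linear":[0,0,0],"roll":0.02},{"linear":[0,0,0],"roll":0.02},{"linear":[0,0,0],"roll":0}]'; python3 go.py .5503 .0345 .055 0.95; python3 -c "
from station import state;print(state()['moment'])"
```

```text
clock: 18.73
position: [0.5509, 0.0341, 0.0549]
tcp_rot: [1.21, 2.898, 0.0]
force: [-2.9, -3.0, 19.8]
gripper_width: 0.0108
clock: 19.23
position: [0.5507, 0.0345, 0.0549]
tcp_rot: [1.734, 2.619, 0.001]
force: [-2.9, -2.0, 19.6]
gripper_width: 0.0111
t 19.23 pos [0.5507 0.0345 0.0549] yaw 1.972 tilt [ 0.001  0.    -1.   ] F [-2.9 -2.  19.6] w 0.0111
roll first 0.1627 then linear -0.0005 -0.0008 -0.0002
[-0.21887416  0.75270375 -0.05680043]
```

```bash
python3 -m pendant '[{"linear":[0,0,0],"roll":0.022},{"linear":[0,0,0],"roll":0.022},{"linear":[0,0,0],"roll":0.022},{"linear":[0,0,0],"roll":0.022},{"linear":[0,0,0],"roll":0.022},{"linear":[0,0,0],"roll":0.022},{"linear":[0,0,0],"roll":0.02},{"linear":[0,0,0],"roll":0.008},{"linear":[0,0,0],"roll":0},{"linear":[0,0,0],"roll":0}]'; python3 go.py .5503 .0345 .055 0.95; python3 -c "
from station import state;print(state()['moment'])"
```

```text
clock: 20.48
position: [0.551, 0.0356, 0.0549]
tcp_rot: [-2.778, -1.463, -0.004]
force: [-2.7, 3.7, 20.2]
gripper_width: 0.011
t 20.48 pos [0.551  0.0356 0.0549] yaw 0.9692 tilt [ 0.001  0.003 -1.   ] F [-2.7  3.7 20.2] w 0.011
roll first 0.0031 then linear -0.0026 0.0002 -0.0002
[ 0.87796329  0.47902607 -0.02507901]
```

```bash
python3 -m pendant '[{"linear":[-0.002,0,0],"roll":0.006},{"linear":[0,0,0],"roll":0},{"linear":[0,0,0],"roll":0}]'; python3 go.py .5503 .0345 .055 0.95; python3 -c "
from station import state;print(state()['moment'])";  python3 -m pendant '[{"linear":[0,0,0],"roll":0.006},{"linear":[0,0,0],"roll":0},{"linear":[0,0,0],"roll":0}]'; python3 go.py .5503 .0345 .055 0.95; python3 -c "
from station import state;print(state()['moment'])"
```

```text
clock: 20.85
position: [0.5509, 0.0355, 0.055]
tcp_rot: [-2.804, -1.411, -0.007]
force: [-0.1, 7.6, 18.2]
gripper_width: 0.0108
t 20.85 pos [0.5509 0.0355 0.055 ] yaw 0.9325 tilt [ 0.003  0.004 -1.   ] F [-0.1  7.6 18.2] w 0.0108
roll first -0.0028 then linear -0.0024 0.0001 -0.0001
[ 1.61712381 -0.09044654  0.33302468]
clock: 21.22
position: [0.551, 0.0355, 0.0549]
tcp_rot: [-2.83, -1.359, -0.006]
force: [0.3, 6.8, 17.7]
gripper_width: 0.0109
t 21.23 pos [0.551  0.0355 0.0549] yaw 0.8957 tilt [ 0.003  0.004 -1.   ] F [ 0.3  6.8 17.7] w 0.0109
roll first -0.0086 then linear -0.0025 0.0001 -0.0001
[ 1.47741786 -0.05783365  0.88128592]
```

```bash
python3 -m pendant '[{"linear":[0.002,0,0],"roll":-0.005},{"linear":[0,0,-0.004],"roll":0},{"linear":[0,0,-0.004],"roll":0},{"linear":[0,0,0],"roll":0}]'; python3 -m pendant '[{"linear":[0,0,-0.003],"roll":0},{"linear":[0,0,-0.001],"roll":0},{"linear":[0,0,0],"roll":0}]'; python3 go.py .5503 .0345 .055 0.95
```

```text
clock: 21.72
position: [0.551, 0.0356, 0.0582]
tcp_rot: [-2.809, -1.402, -0.004]
force: [1.3, 3.1, 8.6]
gripper_width: 0.011
clock: 22.1
position: [0.5509, 0.0356, 0.0596]
tcp_rot: [-2.809, -1.402, -0.003]
force: [3.5, 4.9, 3.3]
gripper_width: 0.0107
t 22.1 pos [0.5509 0.0356 0.0596] yaw 0.9258 tilt [ 0.001  0.003 -1.   ] F [3.5 4.9 3.3] w 0.0107
roll first -0.0039 then linear -0.0025 0.0003 0.0091
```

```bash
python3 -m pendant '[{"linear":[0,0,0],"roll":0},{"linear":[0,0,0],"roll":0},{"linear":[0,0,0],"roll":0},{"linear":[0,0,0],"roll":0},{"linear":[0,0,0],"roll":0}]' -0.15
python3 -m pendant '[{"linear":[0,0,-0.02],"roll":0},{"linear":[0,0,-0.04],"roll":0},{"linear":[0,0,-0.06],"roll":0},{"linear":[0,0,-0.08],"roll":0},{"linear":[0,0,-0.1],"roll":0},{"linear":[0,-0.05,0],"roll":0},{"linear":[0,-0.1,0],"roll":0},{"linear":[0,-0.1,0],"roll":0},{"linear":[0,-0.1,0],"roll":0},{"linear":[0,0,0],"roll":0},{"linear":[0,0,0],"roll":0}]'
python3 - <<'E'
from m import *
for c in("scene","top"): save(c+"6.png",snapshot(c))
a,b=[cv2.imread(f"pics/{c}6.png") for c in("scene","top")]
cv2.imwrite("pics/j.png",np.hstack([cv2.resize(a[170:260,295:405],(400,328),interpolation=cv2.INTER_CUBIC),cv2.resize(b[140:222,247:347],(400,328),interpolation=cv2.INTER_CUBIC)]))
E
```

```text
clock: 22.72
position: [0.5505, 0.034, 0.0595]
tcp_rot: [-2.812, -1.4, 0.0]
force: [0.1, 0.0, -0.1]
gripper_width: 0.0365
clock: 24.1
position: [0.4116, 0.1396, 0.2103]
tcp_rot: [2.811, 1.401, 0.002]
force: [-0.1, 0.2, -0.2]
gripper_width: 0.0363
```

View pics/j.png

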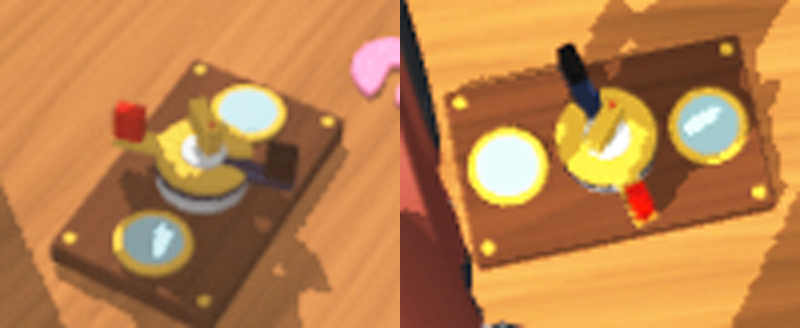

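Run:
```python
from m import *
print([(r["at"],round(r["score"],2)) for r in tip_of("scene","stud_wing")[:2]], "up",proj("scene",[.5524,.0336,.085]),"down",proj("scene",[.5524,.0336,.0765]))
i=snapshot("scene").astype(int)
for a,q in blobs(i,((i[...,0]>110)&(i[...,1]<.45*i[...,0])&(i[...,2]<.45*i[...,0])).astype(np.uint8),(340,185,362,212),1): print(a,q)
for s,z in((-.62,.0885),(-.62,.097),(.78,.097)): print(s,z,proj("scene",[.5524+.013*np.cos(s),.0336+.013*np.sin(s),z]))
j=job_done(); print(j)
```

```text
[([354.4, 201.9], 0.61), ([216.5, 212.5], 0.51)] up [351.34893377 200.25242655] down [351.19695008 202.71679104]
-0.62 0.0885 [353.46342922 203.06791948]
-0.62 0.097 [353.63059165 200.56652618]
0.78 0.097 [357.03649147 196.06971305]
the job is handed in; nothing more can be done
None
```

The brass spacer is on the viewer's post, lying flat on the dark spacer, with its slot about opposite to that one's. The stud is pushed down and turned clockwise to its stop, and I let go of it. I handed the job in at about 24 s of the 59 s allowed.

**What the checks showed**
- **Spacer seating:** On the way in, contact came at the slot's closed end. I backed off about 1 mm and lowered until it met the dark spacer, with at most 8 N of contact force.
- **Locking:** Pressing reached the bottom at about 13 mm. Turning ended against a clear stop (0.9 N m). When I eased up, the stud stayed about 8.3 mm down and the upward force fell to about 3 N, which fits it resting in the notch.
- **After release:** With the gripper open and away, the pictures show the wing turned, the two grips on opposite sides, and the viewer as before. The pink spacer was still there as well, as far as the crop showed. I did not look again at the wheel, screwdriver or handle, but the arm passed well clear of them.

**Less certain**
- **Wing height:** The last camera estimate of the wing's row (201.9) falls between what I expected for locked (202.7) and up (200.3). It leans towards locked, but the difference is near the network's error.
- **Red dot:** My last colour check did not find the dot on the wing, so the turn is confirmed only by the stop and the picture.
- **Slot direction:** The dark spacer's angle was only known to about 0.05–0.1 rad, so "opposite" holds to about that.

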